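Clear the bottle crate and stand the fallen oil bottle back in it

TASK

A steel work stop has been left in the one place of the bottle crate that belongs to the oil bottle lying on the rubber mat. First take the stop out and stand it in the shallow aluminium tray, and let go of it; then stand the fallen bottle upright on the mat and let go, take it afresh, and put it fully down into the freed place, upright between its neighbours. Do not tip the other bottles, and leave the other things on the bench where they are.

Things in the scene. Friction and masses are not known exactly. Their poses are not given: they have to be found in the camera images.
- tipped: The fallen bottle, lying flat on the mat: white body 52 x 52 mm, 112 mm tall, shoulder tapering to 128 mm, round black cap 34 mm wide from 128 to 162 mm. 0.2 to 0.33 kg, centre of mass 67 mm above the underside. Origin: centre of the underside; +z from underside to cap, x and y square to the flat sides. At the start +z is level, 25 to 110 degrees anticlockwise of world +x.
- stop: The work stop, standing in one of the crate's places: square steel base 48 x 48 x 28 mm, post 16 mm in diameter, and a round dark steel knob 30 mm in diameter from 128 to 162 mm above the underside. 0.4 to 0.8 kg. Origin: centre of its underside; z up the post, x and y square to the base's sides.
- bottleA: A standing bottle, the same as tipped in shape, size and axes, in one of the crate's places: a neighbour to leave standing there.
- bottleB: A standing bottle, the same as tipped in shape, size and axes, in one of the crate's places: a neighbour to leave standing there.
- bottleC: A standing bottle, the same as tipped in shape, size and axes, in one of the crate's places: a neighbour to leave standing there.
- crate: The bottle crate, fixed: grey, open-topped, 80 mm (x) by 293 mm (y), walls 45 mm high and 5 mm thick, floor 6 mm thick. Three dividers 35 mm high part it into four places in a row along its y, 72 mm apart; each is 70 mm (x) by 67 mm (y) inside. Origin: under its centre, at bench height; z up.
- place0 (a point): Centre of the floor of crate place 0, -108 mm along the crate's y from its origin, 6 mm above the bench; axes as the crate's. Three places hold bottles and one the stop.
- place1 (a point): Centre of the floor of crate place 1, -36 mm along the crate's y from its origin, 6 mm above the bench; axes as the crate's. Three places hold bottles and one the stop.
- place2 (a point): Centre of the floor of crate place 2, +36 mm along the crate's y from its origin, 6 mm above the bench; axes as the crate's. Three places hold bottles and one the stop.
- place3 (a point): Centre of the floor of crate place 3, +108 mm along the crate's y from its origin, 6 mm above the bench; axes as the crate's. Three places hold bottles and one the stop.
- tray: Shallow open aluminium tray, fixed, 180 x 180 mm, walls 30 mm high and 4 mm thick, floor 4 mm thick. Origin: under its centre, at bench height; x and y along its sides.
- mat: Dark red rubber mat, fixed, 200 x 200 mm and 3 mm thick. Origin: under its centre, at bench height; x and y along its sides.
- screwdriver: Orange-handled screwdriver lying on the bench, a bystander, between tray and mat.
- wrench: Steel wrench lying on the bench, a bystander.
- bin: Blue open bin of small castings, fixed, 170 (x) x 210 (y) x 70 mm tall, beyond the right end of the crate. Origin: under its centre. A vise and plastic trays, fixed, all under 85 mm tall, stand at the back of the bench beyond x = 0.77 m.
- paste: Jar 72 mm in diameter and 70 mm tall standing on the bench, a bystander.

How it is judged (in metres and radians):
On the way, in this order (a step that is already met when the one before it is completed fails the run):
1. the work stop stands in the tray, let go (x of stop in the frame of tray between -0.085 and 0.085 m and y of stop in the frame of tray between -0.085 and 0.085 m and angle between stop's own z axis and vertical below 0.1 rad and z of stop in the frame of tray below 0.012 m and contact force between stop and the fingers below 0.2 N and linear speed of stop below 0.03 m/s), for 0.2 s.
2. the fallen bottle stands upright on the mat, let go, the stop still in the tray (all of step 1 and angle between tipped's own z axis and vertical below 0.08 rad and linear speed of tipped below 0.03 m/s and contact force between tipped and the fingers below 0.2 N and x of tipped in the frame of mat between -0.1 and 0.1 m and y of tipped in the frame of mat between -0.1 and 0.1 m and height (world z) of tipped below 0.012 m), for 0.2 s.
At the end, for the whole second after the job is handed in: All four bottles stand upright (0.08 rad), one in each crate place, underside within 5 mm of its floor and centre within 14 mm of the place's; the stop stands upright (0.1 rad) on the tray's floor, centre inside the tray. The stop and the fallen bottle are let go and at rest (all of step 1 and angle between each of tipped, bottleA, bottleB, bottleC's own z axis and vertical below 0.08 rad and linear speed of tipped below 0.03 m/s and contact force between tipped and the fingers below 0.2 N and angular speed of tipped below 0.2 rad/s and z of each of tipped, bottleA, bottleB, bottleC in the frame of crate below 0.011 m and (horizontal distance between tipped and place0 below 0.014 m or horizontal distance between tipped and place1 below 0.014 m or horizontal distance between tipped and place2 below 0.014 m or horizontal distance between tipped and place3 below 0.014 m) and (horizontal distance between bottleA and place0 below 0.014 m or horizontal distance between bottleA and place1 below 0.014 m or horizontal distance between bottleA and place2 below 0.014 m or horizontal distance between bottleA and place3 below 0.014 m) and (horizontal distance between bottleB and place0 below 0.014 m or horizontal distance between bottleB and place1 below 0.014 m or horizontal distance between bottleB and place2 below 0.014 m or horizontal distance between bottleB and place3 below 0.014 m) and (horizontal distance between bottleC and place0 below 0.014 m or horizontal distance between bottleC and place1 below 0.014 m or horizontal distance between bottleC and place2 below 0.014 m or horizontal distance between bottleC and place3 below 0.014 m)); the robot touches nothing.
It fails at once if another bottle is tipped by more than about 17 degrees, or shifted by more than 40 mm (angle between any of bottleA, bottleB, bottleC's own z axis and vertical above 0.3 rad or distance of any of bottleA, bottleB, bottleC from where it was at the start of the episode above 0.04 m).
It fails at once if a bystander (screwdriver, wrench, jar) is shifted by more than 30 mm (distance of any of screwdriver, wrench, paste from where it was at the start of the episode above 0.03 m).
It also fails if it takes over 72 s, if anything falls off the work surface, if the arm or the gripper's body presses on something with over 40 N, if the wrist force passes 120 N, or if a joint passes its speed limit or range.

ROBOT

A 6-joint arm with a two-finger parallel gripper is mounted at the origin on the work surface. World frame = base frame: x ahead of the robot, y to its left, z up, the work surface at z = 0. Lengths are in mm, angles in rad, forces in N, time in s.
With the tool pointing down it reaches from about 300 to 775 mm from the base axis. Payload 14.6 kg.
Tool frame: the origin (TCP) lies between the finger pads; the fingertips stand 19 mm ahead of it and the grasp point (between the pads) is the TCP (bot.tip_extent is the z of the fingertips in the tool frame, in mm); z points along the fingers, x is the direction in which the jaws open and shut, and the axes are right-handed (so a half turn about z gives the same grasp; the last joint's range is limited). The gripper opens to 94 mm and grips with 3 to 60 N. Pads are 16 mm wide; open, the fingers measure 119 mm over their backs; the gripper's body (75 mm by 177 mm) begins 78 mm behind the grasp point.
Start: joints at [-1.21, 0.3, 1.521, -0, 1.321, -0.067], TCP at [228.171, -500.427, 224.446] pointing down, gripper open.
Joint ranges: [-3.03, 3.03], [-0.79, 2.21], [0.23, 2.52], [-1.04, 4.18], [0, 3.07], [-2.55, 2.55]. Speed limits (rad/s): [2.22, 2.22, 2.57, 3.14, 3.14, 3.14].

INTERFACE

Orientations are given as a rotation vector (axis times angle).
In Python, from cell import bot, vision gives the robot as it stands. The module is installed in compiled form; this text tells all that it offers.
- The arm moves only by the tool play_rows, never from a script. Its argument "rows" is a list of rows, each a list of 7 numbers: the shift along the world's x, y, z in mm, then the turn, a rotation vector about the world's x, y, z in rad, then the finger opening in mm, from 0 to 94. A call has 1 to 10 rows; each row is the pose to reach, as a shift and turn from the pose commanded when the call began; what a row does not reach only later rows make up. A row lasts 1/12 s, in which the tool goes at most 41.7 mm and 7.16 degrees, less where a joint would pass 70% of its speed; a pose out of reach is approached as far as the arm can. A call with a gripper value outside its range is refused whole. The fingers move at their own pace and stop on an object; the grip force is fixed at half the most. Time passes only in rows, so rows that repeat a pose let the fingers close. It gives the time, the measured TCP pose, the force and the opening at its end, in the units of the state.
- bot.get_state(): the state, without advancing time (a new reading comes with each control period).
- vision.read_camera(name): name is "scene" or "top" or "wrist"; returns a dict with "img" (420x560x3 uint8, blue, green, red), "depth" (420x560 float32, mm along the optical axis (not along the pixel's ray), 0 where there is no reading), "fx", "fy", "cx", "cy" (pixels), "R" (3x3) and "t" (3): a world point X has camera coordinates R X + t. Camera axes: x right, y down, z forward; pixel columns grow to the right and rows downward; lengths in mm; the calibration is good to about 2 mm. A picture is of the moment at which its call begins.
- bot.close_job(): hands the job in, once; it reports no verdict.
The state is a dict: "clock": time; "joints": joint angles; "joint_velocities": joint speeds; "joint_torque": joint torques, N m; "tcp_pos": TCP position; "ee_rot": TCP orientation; "contact_force": force on the tool from outside, world axes, zero at the start; "torque": the same for the moment, N m; "grip_width": finger opening in mm.
Only numpy, scipy, OpenCV 4.12 (cv2) and the standard library are available. Lean on these libraries where they do the work, as an engineer would, in place of code of your own. Each camera call takes 0.05 s, during which the arm holds its last target.

## Working session

There is one attempt and no reset: what is moved stays moved. The work goes in short steps, Python scripts to look and compute and a tool call to move; the robot and the scene stay as the last step left them, time stands still between calls to the robot, and variables do not carry over. Pictures are saved under pics/ and viewed, and the job is handed in when it is done.

Besides the shell and the picture viewer there is one more tool, called after "Request:" by a JSON object that holds its "name" and its "arguments", one argument or row to a line. play_rows: Moves the arm, as the interface text tells. Its arguments: {"type":"object","properties":{"rows":{"type":"array","items":{"type":"array","items":{"type":"number"}}}},"required":["rows"]}

```bash
mkdir -p pics; python3 - <<'E'
from cell import bot, vision
import cv2,numpy as np
for n in ["scene","top","wrist"]:
    c=vision.read_camera(n); cv2.imwrite(f"pics/{n}0.png",c["img"]); 
    np.savez(f"{n}0.npz",**c)
    print(n,c["fx"],c["fy"],c["cx"],c["cy"],np.round(c["R"],3).tolist(),np.round(c["t"],1), (c["depth"]>0).mean())
print(bot.get_state(),bot.tip_extent)
E
```

```text
scene 459.05523674700913 459.05523674700913 281.81285089631274 211.6371214128539 [[0.184, 0.983, 0.021], [0.545, -0.084, -0.834], [-0.818, 0.165, -0.551]] [-193.  -246.1 1710. ] 0.9958375850340137
top 517.992062777436 517.992062777436 281.13882278125607 209.7015507893235 [[0.003, -1.0, 0.006], [-0.985, -0.004, -0.17], [0.17, -0.006, -0.985]] [  82.7  562.8 1304.1] 0.9959651360544217
wrist 305.01532771395284 305.01532771395284 274.941133353522 210.90535673499085 [[0.414, -0.91, -0.001], [-0.886, -0.403, 0.23], [-0.21, -0.095, -0.973]] [-550.4  -22.6  388.6] 0.9704761904761905
{'clock': 0.15, 'joints': array([-1.20960075e+00,  3.00335735e-01,  1.52142376e+00, -4.52988190e-05,
        1.32068624e+00, -6.66374109e-02]), 'joint_velocities': array([-0.00065336, -0.00363626, -0.00054134, -0.00081733,  0.00144678,
        0.00139078]), 'joint_torque': array([-1.34598184e-03, -5.31963873e+01, -3.52819347e+01,  7.07901386e-02,
        2.36015045e-02, -6.16285092e-05]), 'tcp_pos': array([ 228.10136453, -500.27648369,  224.02712715]), 'ee_rot': array([-2.64200673e+00,  1.69895037e+00,  1.11722563e-03]), 'contact_force': array([ 0.57768138, -0.57854438, -0.49088886]), 'torque': array([ 0.02150577, -0.00471791, -0.04972457]), 'grip_width': 93.62955434149806} 19.0
```

View pics/top0.png

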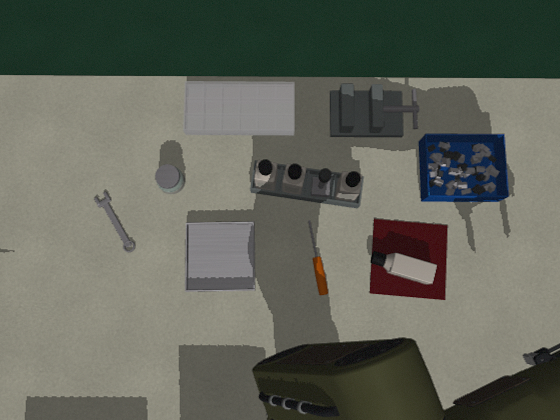

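View pics/scene0.png

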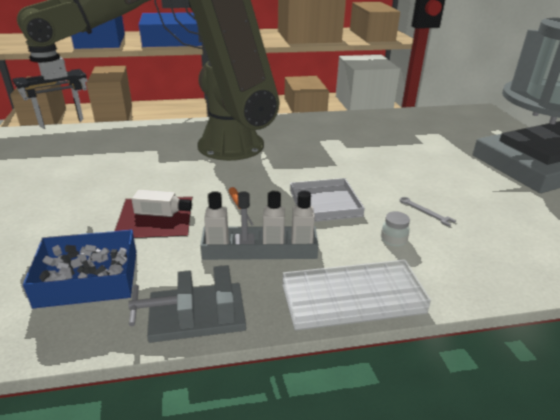

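View pics/wrist0.png

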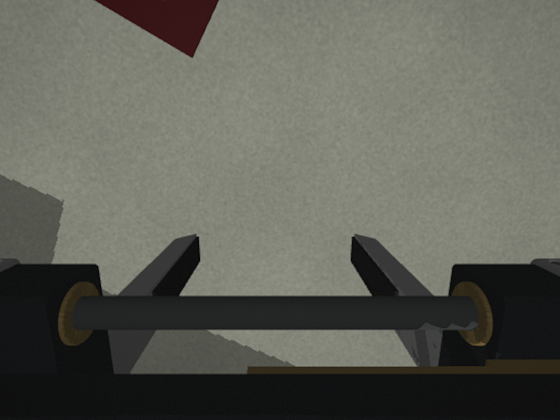

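The top view shows the crate at about (306,183). The stop's knob is the third top from the left at (324,176). The fallen bottle lies on the mat from its cap at (378,258) to its base at (436,272). The tray is at (220,256), the screwdriver at (318,270), the jar at (169,178) and the wrench at (115,220). Next I'll measure these.

```bash
cat > h.py <<'E'
import numpy as np, cv2
def cloud(c):
    d=c["depth"].astype(float); v,u=np.mgrid[0:420,0:560]
    P=np.stack([(u-c["cx"])/c["fx"]*d,(v-c["cy"])/c["fy"]*d,d],-1)
    W=(P-c["t"])@c["R"]; W[d<=0]=np.nan
    return W
def ray(c,u,v,z):
    dr=np.array([(u-c["cx"])/c["fx"],(v-c["cy"])/c["fy"],1.])@c["R"]; o=-np.asarray(c["R"]).T@c["t"]
    return o+dr*(z-o[2])/dr[2]
def rect(m,W):
    P=W[m][:,:2].astype(np.float32); r=cv2.minAreaRect(P); return r
E
python3 - <<'E'
from h import *
c=dict(np.load("top0.npz")); W=cloud(c); im=c["img"].astype(int)
b,g,r=im[...,0],im[...,1],im[...,2]
uu=np.mgrid[0:420,0:560]; V,U=uu
roi=lambda u0,u1,v0,v1:(U>=u0)&(U<u1)&(V>=v0)&(V<v1)
mat=(r>60)&(g<40)&(b<40)&roi(350,470,200,310); print("mat",mat.sum(),np.nanmedian(W[mat][:,2]))
cnt=max(cv2.findContours(mat.astype(np.uint8),0,2)[0],key=cv2.contourArea)
p=np.array([ray(c,*q,3)[:2] for q in cnt[:,0].astype(float)],np.float32); print(cv2.minAreaRect(p))
bot_=roi(360,445,240,292)&(W[...,2]>15); print("bottle",bot_.sum(),rect(bot_,W),np.nanpercentile(W[bot_][:,2],[5,50,95]))
wh=bot_&(g>110); bk=bot_&(g<50)
print("white",wh.sum(),rect(wh,W)); print("black",bk.sum(),rect(bk,W),np.nanmean(W[bk],0),np.nanmax(W[bk][:,2]))
# axis from white top face
top=bot_&(W[...,2]>45); print("topface",top.sum(),rect(top,W), cv2.boxPoints(rect(top,W)).round().tolist())
# crate tops
cap=roi(240,375,140,215)&(W[...,2]>140)
n,l,s,ce=cv2.connectedComponentsWithStats(cap.astype(np.uint8))
for i in range(1,n):
    if s[i,4]>10:
        q=W[l==i]; q2=q[q[:,2]>155]; print("cap",s[i],q.mean(0).round(1),np.nanmax(q[:,2]).round(1),cv2.minEnclosingCircle(q2[:,:2].astype(np.float32)) if len(q2) else None, q2[:,:2].mean(0))
cr=roi(240,375,140,215)&(W[...,2]>38)&(W[...,2]<48); print("crate",rect(cr,W))
cr=roi(240,375,140,215)&(W[...,2]>20)&(W[...,2]<48); print("crate",rect(cr,W))
tr=roi(175,265,210,300)&(W[...,2]>20)&(W[...,2]<40); print("tray",rect(tr,W),np.nanmax(W[tr][:,2]))
tr=roi(195,248,230,285); print("trayfloor",np.nanmedian(W[tr][:,2]))
sd=roi(300,335,210,300)&(r>120)&(b<80); print("screwd",rect(sd,W),np.nanmax(W[sd][:,2]))
E
```

```text
mat 3046 2.6878216624734774
((440.23236083984375, -254.30087280273438), (196.5850067138672, 197.84503173828125), 85.18988037109375)
bottle 1253 ((420.2353820800781, -229.74827575683594), (162.29977416992188, 52.778114318847656), 73.4634780883789) [33.66165021 53.29413965 58.44664394]
white 957 ((414.09326171875, -245.8232421875), (125.87065124511719, 50.12921142578125), 73.55510711669922)
black 190 ((432.9691162109375, -227.37298583984375), (155.8432159423828, 37.25946044921875), 85.39275360107422) [ 438.11592416 -172.83822083   41.47249421] 56.94058843677306
topface 1003 ((420.28851318359375, -230.21945190429688), (161.51119995117188, 52.45661544799805), 73.61918640136719) [[372.0, -300.0], [423.0, -315.0], [468.0, -160.0], [418.0, -145.0]]
cap [259 159  14  16 182] [647.8 124.2 165.2] 173.3 ((649.9223022460938, 125.25856018066406), 17.336400985717773) [649.20076135 124.44597788]
cap [288 163  14  16 178] [637.7  53.1 165.6] 176.5 ((639.9053955078125, 53.276268005371094), 17.432382583618164) [638.61719574  52.92686679]
cap [319 168  13  15 148] [628.5 -19.8 164.9] 174.3 ((630.6741943359375, -20.544748306274414), 14.857627868652344) [629.59136189 -20.11346728]
cap [346 171  15  16 183] [619.7 -87.4 164.9] 174.6 ((621.5202026367188, -88.85728454589844), 17.056642532348633) [620.83350055 -88.09699686]
crate ((637.060546875, 16.890396118164062), (293.21356201171875, 82.61479949951172), 81.7408676147461)
crate ((637.4271850585938, 16.842010498046875), (293.2253112792969, 83.29544067382812), 81.75719451904297)
tray ((444.25933837890625, 244.4390869140625), (180.52175903320312, 180.18218994140625), 1.1925039291381836) 37.32810127797306
trayfloor 4.226325381422548
screwd ((415.79693603515625, -14.948858261108398), (51.332698822021484, 14.88399887084961), 11.783252716064453) 30.070844096247797
```

Measurements agree with the given sizes. The crate is 293x83 mm at (637,17) with yaw −8.3°. The knob is at (630,−20), which is place1. The bottle is 161.5 x 52 mm, with its underside centre at (397,−307), pointing 73.6°. The tray is at (444,244). First move: above the stop with the jaws along crate x.

Request:
{"name": "play_rows", "arguments": {
  "rows": [
    [0, 0, 40, 0, 0, 0, 94],
    [20, 30, 40, 0, 0, 0.1, 94],
    [45, 54, 40, 0, 0, 0.2, 94],
    [70, 84, 40, 0, 0, 0.3, 94],
    [95, 114, 40, 0, 0, 0.4, 94],
    [120, 144, 40, 0, 0, 0.5, 94],
    [145, 174, 40, 0, 0, 0.6, 94],
    [170, 204, 40, 0, 0, 0.7, 94],
    [195, 234, 40, 0, 0, 0.8, 94],
    [220, 264, 40, 0, 0, 0.9, 94]
  ]
}}

```text
clock: 0.98
tcp_pos: [449.0, -234.7, 264.4]
ee_rot: [3.119, -0.373, -0.0]
contact_force: [1.3, -0.7, -0.7]
grip_width: 93.8
```

Request:
{"name": "play_rows", "arguments": {
  "rows": [
    [25, 30, 0, 0, 0, 0.1, 94],
    [50, 60, 0, 0, 0, 0.1, 94],
    [75, 90, 0, 0, 0, 0.1, 94],
    [100, 120, 0, 0, 0, 0.1, 94],
    [125, 150, 0, 0, 0, 0.1, 94],
    [150, 180, 0, 0, 0, 0.1, 94],
    [170, 204, 0, 0, 0, 0.1, 94],
    [182, 216, 0, 0, 0, 0.1, 94],
    [182, 216, 0, 0, 0, 0.1, 94],
    [182, 216, 0, 0, 0, 0.1, 94]
  ]
}}

```text
clock: 1.82
tcp_pos: [630.2, -19.9, 263.6]
ee_rot: [3.134, -0.222, -0.002]
contact_force: [-0.5, -0.6, 0.7]
grip_width: 94.0
```

```bash
python3 - <<'E'
from cell import bot, vision
import cv2,numpy as np
from h import *
c=vision.read_camera("wrist"); cv2.imwrite("pics/wrist1.png",c["img"]); np.savez("wrist1.npz",**c)
s=bot.get_state(); print(s["clock"],s["joints"].round(4).tolist(),s["tcp_pos"].round(2),s["ee_rot"].round(4),s["contact_force"].round(1))
W=cloud(c); m=(W[...,2]>150)&(W[...,2]<176)
n,l,st,ce=cv2.connectedComponentsWithStats(m.astype(np.uint8))
for i in range(1,n):
    if st[i,4]>100:
        q=W[(l==i)&(W[...,2]>160)]; print(st[i],q.mean(0).round(1) if len(q) else 0, cv2.minEnclosingCircle(q[:,:2].astype(np.float32)) if len(q) else None)
E
```

```text
1.8667 [-0.0909, 0.4598, 1.2118, -0.0001, 1.4709, 0.0519] [629.86 -20.68 263.96] [ 3.1335e+00 -2.2410e-01 -1.5000e-03] [-0.6 -0.9  0.6]
[ 251    7   44   54 1847] [650.  123.5 166.5] ((649.8756713867188, 123.84284210205078), 16.91535758972168)
[ 253  109   41   43 1347] [639.9  52.4 166.7] ((639.74755859375, 52.11962127685547), 16.809463500976562)
[258 198  34  36 959] [630.6 -20.  166.5] ((630.4501342773438, -20.63591766357422), 14.839592933654785)
[257 267  37  29 897] [622.2 -83.4 166.3] ((621.5806274414062, -88.6913833618164), 16.904014587402344)
```

View pics/wrist1.png

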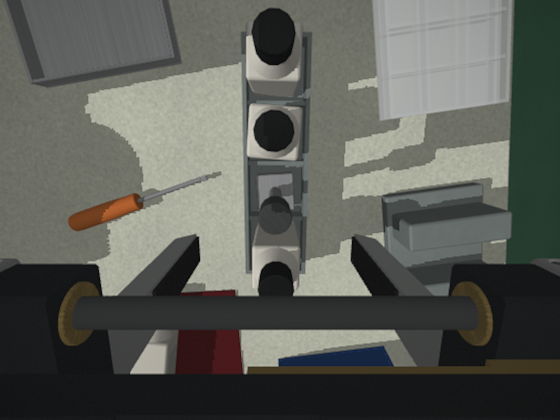

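The wrist view shows the knob at (275,215), midway between the fingers, with neighbouring caps at (274,132) and (275,280). It gives (630.5,−20.3), which agrees with the top view. Descending to grip.

Request:
{"name": "play_rows", "arguments": {
  "rows": [
    [0, 0, -30, 0, 0, 0, 94],
    [0, 0, -60, 0, 0, 0, 94],
    [0, 0, -85, 0, 0, 0, 94],
    [0, 0, -103, 0, 0, 0, 94],
    [0, 0, -114, 0, 0, 0, 94],
    [0, 0, -114, 0, 0, 0, 60],
    [0, 0, -114, 0, 0, 0, 40],
    [0, 0, -114, 0, 0, 0, 20],
    [0, 0, -114, 0, 0, 0, 20],
    [0, 0, -114, 0, 0, 0, 20]
  ]
}}

```text
clock: 2.7
tcp_pos: [630.5, -20.5, 151.6]
ee_rot: [3.134, -0.224, 0.003]
contact_force: [-0.3, 0.1, -1.4]
grip_width: 64.1
```

Request:
{"name": "play_rows", "arguments": {
  "rows": [
    [0, 0, 0, 0, 0, 0, 10],
    [0, 0, 0, 0, 0, 0, 10],
    [0, 0, 0, 0, 0, 0, 10]
  ]
}}

```text
clock: 2.95
tcp_pos: [630.2, -20.4, 150.6]
ee_rot: [-3.134, 0.224, -0.0]
contact_force: [1.1, -0.7, -0.5]
grip_width: 44.2
```

Request:
{"name": "play_rows", "arguments": {
  "rows": [
    [0, 0, 0, 0, 0, 0, 10],
    [0, 0, 0, 0, 0, 0, 10],
    [0, 0, 0, 0, 0, 0, 10],
    [0, 0, 0, 0, 0, 0, 10],
    [0, 0, 0, 0, 0, 0, 10]
  ]
}}

```text
clock: 3.37
tcp_pos: [630.1, -20.4, 150.4]
ee_rot: [3.134, -0.224, -0.0]
contact_force: [-1.0, -0.4, 0.1]
grip_width: 29.3
```

Request:
{"name": "play_rows", "arguments": {
  "rows": [
    [0, 0, 8, 0, 0, 0, 10],
    [0, 0, 20, 0, 0, 0, 10],
    [0, 0, 35, 0, 0, 0, 10],
    [0, 0, 50, 0, 0, 0, 10],
    [0, 0, 65, 0, 0, 0, 10],
    [0, 0, 75, 0, 0, 0, 10],
    [0, 0, 80, 0, 0, 0, 10],
    [0, 0, 80, 0, 0, 0, 10]
  ]
}}

```text
clock: 4.03
tcp_pos: [630.4, -20.4, 231.7]
ee_rot: [3.134, -0.224, 0.003]
contact_force: [0.0, -0.3, -6.7]
grip_width: 29.4
```

```bash
python3 - <<'E'
from cell import bot, vision
import cv2,numpy as np
from h import *
c=vision.read_camera("scene"); cv2.imwrite("pics/scene2.png",cv2.resize(c["img"][120:300,100:400],(800,480)))
s=bot.get_state(); print(s["clock"],s["joints"].round(4).tolist(),s["tcp_pos"].round(2),s["ee_rot"].round(4),s["contact_force"].round(1),s["grip_width"])
E
```

```text
4.0833 [-0.0905, 0.4781, 1.2619, 0.0, 1.4014, 0.0525] [630.16 -20.43 230.51] [-3.1336e+00  2.2440e-01 -3.0000e-04] [ 0.6  0.3 -7. ] 29.756535262588365
```

View pics/scene2.png

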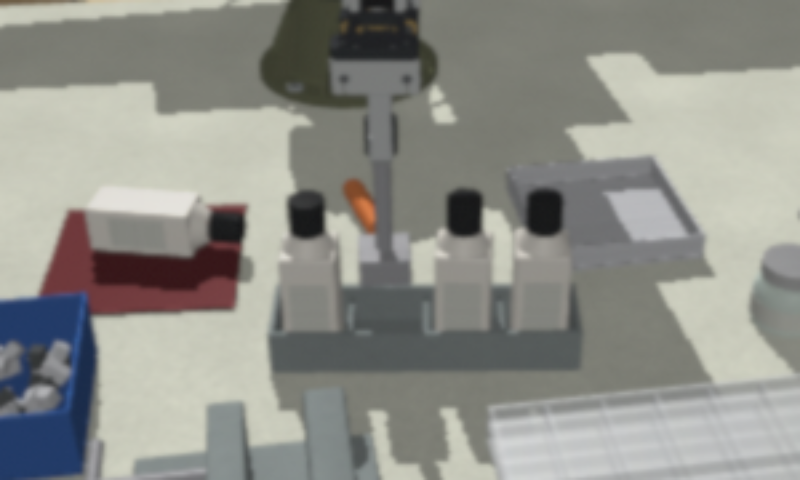

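The stop hangs upright in the grip at about (385,255) in the zoomed view, clear of the crate, with about 7 N of weight. Carrying it to the tray.

Request:
{"name": "play_rows", "arguments": {
  "rows": [
    [-10, 1, 0, 0, 0, 0, 10],
    [-28, 4, 0, 0, 0, 0, 10],
    [-50, 7, 0, 0, 0, 0, 10],
    [-74, 10, 0, 0, 0, 0, 10],
    [-98, 14, 0, 0, 0, 0, 10],
    [-120, 20, 0, 0, 0, 0, 10],
    [-135, 36, 0, 0, 0, 0, 10],
    [-145, 58, 0, 0, 0, 0, 10],
    [-152, 82, 0, 0, 0, 0, 10],
    [-160, 107, 0, 0, 0, 0, 10]
  ]
}}

```text
clock: 4.92
tcp_pos: [469.3, 87.2, 229.8]
ee_rot: [3.133, -0.226, -0.001]
contact_force: [0.4, 0.3, -6.6]
grip_width: 29.3
```

Request:
{"name": "play_rows", "arguments": {
  "rows": [
    [-6, 25, 0, 0, 0, 0, 10],
    [-12, 50, 0, 0, 0, 0, 10],
    [-18, 75, 0, 0, 0, 0, 10],
    [-22, 100, 0, 0, 0, 0, 10],
    [-22, 122, 0, 0, 0, 0, 10],
    [-22, 140, 0, 0, 0, 0, 10],
    [-22, 150, 0, 0, 0, 0, 10],
    [-22, 155, 0, 0, 0, 0, 10],
    [-22, 155, 0, 0, 0, 0, 10],
    [-22, 155, 0, 0, 0, 0, 10]
  ]
}}

```text
clock: 5.75
tcp_pos: [448.1, 240.9, 230.1]
ee_rot: [3.133, -0.225, -0.001]
contact_force: [-0.1, 0.1, -6.8]
grip_width: 29.3
```

```bash
python3 - <<'E'
from cell import bot, vision
import cv2,numpy as np
from h import *
c=vision.read_camera("top"); cv2.imwrite("pics/top3.png",cv2.resize(c["img"][140:310,140:390],(800,544)))
s=bot.get_state(); print(s["clock"],s["joints"].round(4).tolist(),s["tcp_pos"].round(2),s["ee_rot"].round(4),s["contact_force"].round(1),s["grip_width"])
E
```

```text
5.8 [0.421, 0.2035, 1.6277, -0.0002, 1.3108, 0.5647] [448.23 240.76 230.26] [ 3.1331e+00 -2.2540e-01 -5.0000e-04] [ 0.2 -0.6 -7.3] 29.113109257808855
```

View pics/top3.png

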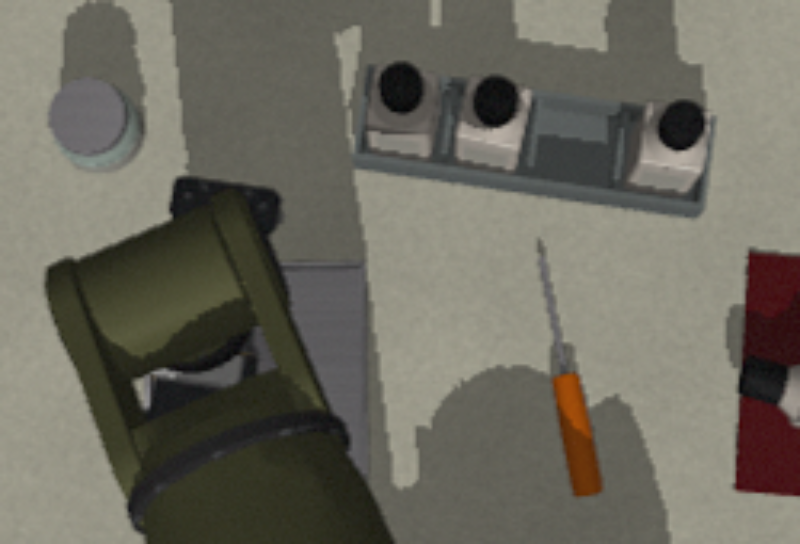

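The place at (575,140) is empty and the three neighbours are standing. The arm is above the tray. Lowering the stop, slowly at the end.

Request:
{"name": "play_rows", "arguments": {
  "rows": [
    [0, 0, -12, 0, 0, 0, 10],
    [0, 0, -30, 0, 0, 0, 10],
    [0, 0, -48, 0, 0, 0, 10],
    [0, 0, -62, 0, 0, 0, 10],
    [0, 0, -71, 0, 0, 0, 10],
    [0, 0, -76, 0, 0, 0, 10],
    [0, 0, -78, 0, 0, 0, 10],
    [0, 0, -80, 0, 0, 0, 10],
    [0, 0, -80, 0, 0, 0, 10]
  ]
}}

```text
clock: 6.55
tcp_pos: [448.4, 241.5, 150.8]
ee_rot: [-3.133, 0.225, -0.001]
contact_force: [0.0, 0.5, -6.2]
grip_width: 29.7
```

Request:
{"name": "play_rows", "arguments": {
  "rows": [
    [0, 0, -0.7, 0, 0, 0, 10],
    [0, 0, -1.4, 0, 0, 0, 10],
    [0, 0, -1.8, 0, 0, 0, 10],
    [0, 0, -1.8, 0, 0, 0, 10]
  ]
}}

```text
clock: 6.88
tcp_pos: [448.2, 241.6, 148.8]
ee_rot: [-3.133, 0.224, -0.0]
contact_force: [0.2, 0.4, -6.4]
grip_width: 29.7
```

Request:
{"name": "play_rows", "arguments": {
  "rows": [
    [0, 0, -0.5, 0, 0, 0, 10],
    [0, 0, -1.0, 0, 0, 0, 10],
    [0, 0, -1.0, 0, 0, 0, 10]
  ]
}}

```text
clock: 7.13
tcp_pos: [448.4, 241.7, 148.5]
ee_rot: [-3.133, 0.224, -0.001]
contact_force: [-2.6, -1.1, 4.2]
grip_width: 29.2
```

The force flipped to +4 N, so the stop is standing on the floor. Releasing.

Request:
{"name": "play_rows", "arguments": {
  "rows": [
    [0, 0, 0.5, 0, 0, 0, 36],
    [0, 0, 0.5, 0, 0, 0, 50],
    [0, 0, 0.5, 0, 0, 0, 70],
    [0, 0, 0.5, 0, 0, 0, 94],
    [0, 0, 0.5, 0, 0, 0, 94],
    [0, 0, 0.5, 0, 0, 0, 94],
    [0, 0, 20, 0, 0, 0, 94],
    [0, 0, 50, 0, 0, 0, 94],
    [0, 0, 85, 0, 0, 0, 94],
    [0, 0, 120, 0, 0, 0, 94]
  ]
}}

```text
clock: 7.97
tcp_pos: [447.8, 241.4, 268.9]
ee_rot: [3.133, -0.224, -0.001]
contact_force: [-0.2, 0.4, 0.1]
grip_width: 92.2
```

```bash
python3 - <<'E'
from cell import bot, vision
import cv2,numpy as np
c=vision.read_camera("scene"); cv2.imwrite("pics/scene4.png",cv2.resize(c["img"][120:300,100:400],(800,480)))
s=bot.get_state(); print(s["clock"],s["joints"].round(4).tolist(),s["tcp_pos"].round(2),s["ee_rot"].round(4),s["contact_force"].round(1),s["grip_width"])
E
```

```text
8.0167 [0.4225, 0.1698, 1.5605, 0.0, 1.4023, 0.5654] [449.5  242.21 276.22] [-3.1292  0.2241 -0.0124] [ 0.2 -0.1  6.6] 93.10041527995183
```

View pics/scene4.png

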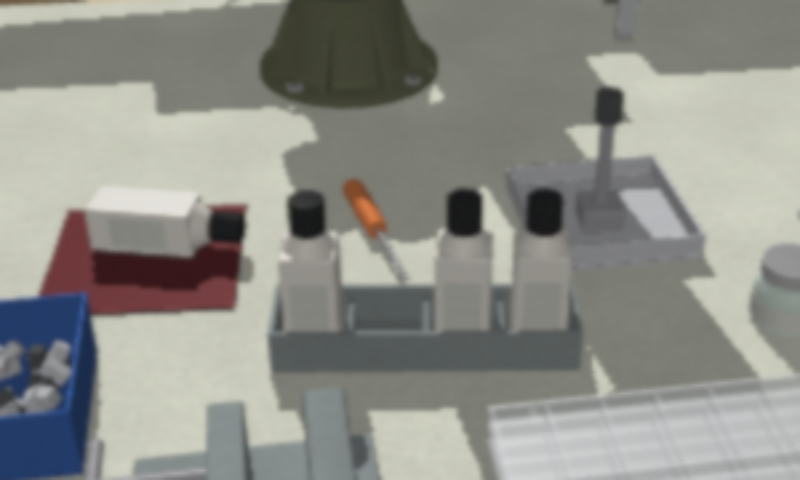

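The stop stands in the tray, knob at (608,105) and base at (603,210), and the bottles are undisturbed. Moving to above the fallen bottle.

Request:
{"name": "play_rows", "arguments": {
  "rows": [
    [0, -20, 10, 0, 0, 0, 94],
    [0, -50, 20, 0, 0, 0, 94],
    [-5, -85, 20, 0, 0, 0, 94],
    [-10, -120, 20, 0, 0, -0.02, 94],
    [-10, -155, 20, 0, 0, -0.04, 94],
    [-15, -190, 20, 0, 0, -0.06, 94],
    [-15, -225, 20, 0, 0, -0.08, 94],
    [-20, -260, 20, 0, 0, -0.1, 94],
    [-20, -295, 20, 0, 0, -0.12, 94],
    [-25, -330, 20, 0, 0, -0.143, 94]
  ]
}}

```text
clock: 8.85
tcp_pos: [423.0, -90.1, 287.6]
ee_rot: [3.109, -0.449, 0.001]
contact_force: [0.6, -0.3, -0.3]
grip_width: 94.0
```

Request:
{"name": "play_rows", "arguments": {
  "rows": [
    [0, -30, 0, -0.05, 0.014, 0, 94],
    [-3, -60, 0, -0.12, 0.035, 0, 94],
    [-5, -90, 0, -0.2, 0.056, 0, 94],
    [-6, -120, 0, -0.28, 0.08, 0, 94],
    [-6, -145, 0, -0.36, 0.105, 0, 94],
    [-6, -153, 0, -0.42, 0.125, 0, 94],
    [-6, -153, 0, -0.48, 0.14, 0, 94],
    [-6, -153, 0, -0.48, 0.14, 0, 94],
    [-6, -153, 0, -0.48, 0.14, 0, 94]
  ]
}}

```text
clock: 9.6
tcp_pos: [417.3, -240.9, 287.3]
ee_rot: [2.62, -0.375, -0.095]
contact_force: [0.4, -0.2, -0.3]
grip_width: 94.0
```

```bash
python3 - <<'E'
from cell import bot, vision
import cv2,numpy as np
from scipy.spatial.transform import Rotation as Ro
c=vision.read_camera("wrist"); cv2.imwrite("pics/wrist5.png",c["img"]); np.savez("wrist5.npz",**c)
s=bot.get_state(); print(s["clock"],s["joints"].round(4).tolist(),s["tcp_pos"].round(2),s["ee_rot"].round(4),s["contact_force"].round(1),s["grip_width"])
print(Ro.from_rotvec(s["ee_rot"]).as_matrix().round(3))
E
```

```text
9.65 [-0.3502, 0.0898, 1.6949, -0.51, 1.3512, 0.0471] [ 417.34 -241.09  287.6 ] [ 2.6202 -0.3763 -0.0942] [-0.3 -0.9 -0.3] 93.63597768657444
[[ 0.96  -0.248 -0.133]
 [-0.281 -0.843 -0.459]
 [ 0.001  0.478 -0.879]]
```

View pics/wrist5.png

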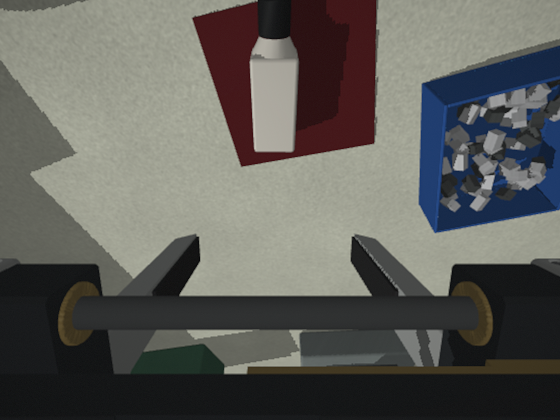

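```bash
cat > kin.py <<'E'
import numpy as np
from scipy.spatial.transform import Rotation as Ro
from scipy.optimize import least_squares
def fk(q,p):
    H,a1,L2,e,L3,d6=p
    z=lambda a:Ro.from_euler('z',a).as_matrix(); y=lambda a:Ro.from_euler('y',a).as_matrix()
    R=z(q[0]); P=np.array([0,0,H])+R@[a1,0,0]
    R=R@y(q[1]); P=P+R@[0,0,L2]; R=R@y(q[2]); P=P+R@[e,0,0]
    R=R@z(q[3]); P=P+R@[0,0,L3]; R=R@y(q[4]); P=P+R@[0,0,d6]; R=R@z(q[5]+np.pi)
    return P,R
lo=np.array([-3.03,-.79,.23,-1.04,0,-2.55]);hi=np.array([3.03,2.21,2.52,4.18,3.07,2.55])
def ik(P,R,q0,p):
    f=lambda q:(lambda a:np.r_[(a[0]-P)/100,(Ro.from_matrix(R.T@a[1]).as_rotvec())])(fk(q,p))
    s=least_squares(f,np.clip(q0,lo+1e-3,hi-1e-3),bounds=(lo,hi)); return s.x,np.abs(s.fun).max()
E
python3 - <<'E'
from kin import *
D=[([-1.2096,.300336,1.521424,0,1.320686,-.0666374],[228.101,-500.276,224.027],[-2.642,1.69895,.0011]),
([-0.0909, 0.4598, 1.2118, -0.0001, 1.4709, 0.0519],[629.86,-20.68,263.96],None),
([-0.0905, 0.4781, 1.2619, 0.0, 1.4014, 0.0525],[630.16,-20.43,230.51],None),
([0.421, 0.2035, 1.6277, -0.0002, 1.3108, 0.5647],[448.23,240.76,230.26],None),
([-0.3502, 0.0898, 1.6949, -0.51, 1.3512, 0.0471],[417.34,-241.09,287.6],[2.6202,-.3763,-.0942])]
f=lambda p:np.concatenate([fk(q,p)[0]-P for q,P,_ in D])
best=min((least_squares(f,[400,a,400,0,400,d],x_scale=100) for a in (0,50) for d in (150,250)),key=lambda s:s.cost)
print(best.x.round(1),best.fun.round(1))
# with e=0 / a1=0 variants
for q,P,r in D:
    if r: print(Ro.from_matrix(fk(q,best.x)[1].T@Ro.from_rotvec(r).as_matrix()).as_rotvec().round(3))
J=np.linalg.svd(best.jac)[1]; print(J)
np.save("p.npy",best.x)
E
```

```text
[148.2   8.2 423.8  40.3 439.5 178.7] [-34.  -13.5   2.1  -3.1 -36.5   1.   -3.  -36.5   1.6  15.6 -33.1   2.2
  -2.3  -1.1  -7. ]
[-0.  0. -0.]
[ 0. -0. -0.]
[4.41296223 3.19809535 0.43437514 0.31219423 0.09250747 0.05698316]
```

```bash
sed -i 's/H,a1,L2,e,L3,d6=p/H,a1,L2,e,L3,d6,b=p/; s/R@\[a1,0,0\]/R@[a1,b,0]/' kin.py
cat > fit.py <<'E'
from kin import *
D=[([-1.2096,.300336,1.521424,0,1.320686,-.0666374],[228.101,-500.276,224.027]),
([-0.0909, 0.4598, 1.2118, -0.0001, 1.4709, 0.0519],[629.86,-20.68,263.96]),
([-0.0905, 0.4781, 1.2619, 0.0, 1.4014, 0.0525],[630.16,-20.43,230.51]),
([0.421, 0.2035, 1.6277, -0.0002, 1.3108, 0.5647],[448.23,240.76,230.26]),
([-0.3502, 0.0898, 1.6949, -0.51, 1.3512, 0.0471],[417.34,-241.09,287.6])]
f=lambda p:np.r_[np.concatenate([fk(q,p)[0]-P for q,P in D]),p[1]*.01,p[3]*.01]
for d in (100,250):
    s=least_squares(f,[400,0,400,0,400,d,0],x_scale=100); print(s.cost,s.x.round(1),s.fun.round(2))
np.save("p.npy",s.x); print(np.linalg.svd(s.jac)[1])
E
python3 fit.py
```

```text
0.08408948510414267 [220.8  -0.  424.3  40.7 447.5 251.6  36.6] [ 0.01 -0.   -0.02 -0.03 -0.    0.    0.01 -0.01 -0.    0.03  0.01 -0.
 -0.02  0.01  0.02 -0.    0.41]
0.08408948510429513 [220.8  -0.  424.3  40.7 447.5 251.6  36.6] [ 0.01 -0.   -0.02 -0.03 -0.    0.    0.01 -0.01 -0.    0.03  0.01 -0.
 -0.02  0.01  0.02 -0.    0.41]
[4.41339852 3.19818522 2.2428946  0.39514599 0.30845772 0.09268755
 0.05728977]
```

```bash
cat > plan.py <<'E'
from kin import *
p=np.load("p.npy")
R0=Ro.from_rotvec([2.6202,-.3763,-.0942])
q=np.array([-0.3502, 0.0898, 1.6949, -0.51, 1.3512, 0.0471])
n=np.array([.959,-.282,0])
for yawend in (0,-.6,.4,.8):
  qq=q.copy(); print("yaw",yawend)
  for t,P in [(0,[418.7,-235.6,150]),(0,[418.7,-235.6,29]),(0,[418.7,-235.6,160])]+[(k/9,[418.7,-238,160]) for k in range(1,10)]+[(1,[418.7,-240,100]),(1,[418.7,-240,78])]:
    R=(Ro.from_rotvec([0,0,yawend*t])*Ro.from_rotvec(n*np.pi/2*t)*R0).as_matrix()
    qq,e=ik(np.array(P),R,qq,p); print(round(t,2),P[2],qq.round(2),"ERR" if e>1e-3 else "")
E
python3 plan.py
python3 - <<'E'
from h import *
c=dict(np.load("wrist5.npz")); W=cloud(c); im=c["img"].astype(int)
V,U=np.mgrid[0:420,0:560]
roi=(U>235)&(U<315)&(V<165)
m=roi&(W[...,2]>48)&(im[...,1]>100); r=cv2.minAreaRect(W[m][:,:2].astype(np.float32)); print(m.sum(),r,cv2.boxPoints(r).round(1).tolist(),np.percentile(W[m][:,2],[5,50,95]))
# contour ray at z=55 of white bottom edge
E
```

```text
yaw 0
0 150 [-0.34  0.24  1.86 -0.57  1.08  0.23] 
0 29 [-0.34  0.46  1.92 -0.68  0.86  0.43] 
0 160 [-0.34  0.23  1.85 -0.56  1.1   0.22] 
0.11 160 [-0.43  0.21  1.83 -0.36  1.08  0.03] 
0.22 160 [-0.52  0.2   1.81 -0.16  1.1  -0.16] 
0.33 160 [-0.61  0.22  1.78  0.03  1.15 -0.33] 
0.44 160 [-0.69  0.25  1.76  0.2   1.22 -0.48] 
0.56 160 [-0.77  0.3   1.73  0.34  1.31 -0.6 ] 
0.67 160 [-0.83  0.36  1.7   0.47  1.41 -0.7 ] 
0.78 160 [-0.89  0.43  1.67  0.58  1.52 -0.77] 
0.89 160 [-0.93  0.5   1.64  0.68  1.63 -0.83] 
1.0 160 [-0.97  0.58  1.61  0.77  1.74 -0.88] 
1 100 [-0.97  0.68  1.62  0.76  1.66 -0.95] 
1 78 [-0.97  0.72  1.62  0.75  1.63 -0.98] 
yaw -0.6
0 150 [-0.34  0.24  1.86 -0.57  1.08  0.23] 
0 29 [-0.34  0.46  1.92 -0.68  0.86  0.43] 
0 160 [-0.34  0.23  1.85 -0.56  1.1   0.22] 
0.11 160 [-0.43  0.22  1.82 -0.36  1.11  0.09] 
0.22 160 [-0.52  0.21  1.8  -0.16  1.12 -0.03] 
0.33 160 [-0.61  0.22  1.79  0.03  1.14 -0.13] 
0.44 160 [-0.7   0.22  1.79  0.22  1.17 -0.23] 
0.56 160 [-0.78  0.24  1.81  0.4   1.19 -0.33] 
0.67 160 [-0.87  0.25  1.83  0.58  1.22 -0.43] 
0.78 160 
[... 1145 characters left out ...]
 1.78  0.02  1.15 -0.6 ] 
0.44 160 [-0.67  0.28  1.71  0.15  1.28 -0.79] 
0.56 160 [-0.72  0.37  1.63  0.24  1.44 -0.94] 
0.67 160 [-0.74  0.47  1.54  0.29  1.61 -1.05] 
0.78 160 [-0.76  0.57  1.44  0.32  1.78 -1.13] 
0.89 160 [-0.75  0.68  1.35  0.33  1.95 -1.19] 
1.0 160 [-0.74  0.79  1.26  0.33  2.12 -1.24] 
1 100 [-0.74  0.87  1.26  0.31  2.04 -1.27] 
1 78 [-0.74  0.9   1.26  0.31  2.01 -1.28] 
4318 ((413.8834228515625, -249.95709228515625), (120.87427520751953, 51.2131462097168), 73.4732666015625) [[372.1000061035156, -300.6000061035156], [421.20001220703125, -315.20001220703125], [455.6000061035156, -199.3000030517578], [406.5, -184.6999969482422]] [50.96891084 53.43663021 54.74140239]
```

Every step of the tilt is reachable, and the second view gives the same bottle pose, with the underside at (397,−308) and direction 73.5°. Descending with the fingers astride the body, 75 mm from the underside.

Request:
{"name": "play_rows", "arguments": {
  "rows": [
    [0, 1, -30, 0, 0, 0, 94],
    [1, 2, -65, 0, 0, 0, 94],
    [1, 4, -100, 0, 0, 0, 94],
    [1, 5, -135, 0, 0, 0, 94],
    [1, 5, -170, 0, 0, 0, 94],
    [1, 5, -200, 0, 0, 0, 94],
    [1, 5, -225, 0, 0, 0, 94],
    [1, 5, -243, 0, 0, 0, 94],
    [1, 5, -253, 0, 0, 0, 94],
    [1, 5, -257, 0, 0, 0, 94]
  ]
}}

```text
clock: 10.48
tcp_pos: [417.8, -236.5, 29.7]
ee_rot: [2.619, -0.378, -0.097]
contact_force: [-0.9, -0.4, 0.4]
grip_width: 94.3
```

Request:
{"name": "play_rows", "arguments": {
  "rows": [
    [0, 0, 0, 0, 0, 0, 70],
    [0, 0, 0, 0, 0, 0, 40],
    [0, 0, 0, 0, 0, 0, 30],
    [0, 0, 0, 0, 0, 0, 30],
    [0, 0, 0, 0, 0, 0, 30],
    [0, 0, 0, 0, 0, 0, 30],
    [0, 0, 0, 0, 0, 0, 30],
    [0, 0, 0, 0, 0, 0, 30]
  ]
}}

```text
clock: 11.15
tcp_pos: [418.2, -236.5, 30.9]
ee_rot: [2.618, -0.377, -0.095]
contact_force: [-1.2, 1.0, 4.5]
grip_width: 51.9
```

Gripped at 51.9 mm. Lifting, then turning 90° about the jaw axis.

Request:
{"name": "play_rows", "arguments": {
  "rows": [
    [0, 0, 5, 0, 0, 0, 30],
    [0, 0, 15, 0, 0, 0, 30],
    [0, 0, 30, 0, 0, 0, 30],
    [0, 0, 48, 0, 0, 0, 30],
    [0, 0, 66, 0, 0, 0, 30],
    [0, 0, 84, 0, 0, 0, 30],
    [0, 0, 98, 0, 0, 0, 30],
    [0, 0, 106, 0, 0, 0, 30],
    [0, 0, 110, 0, 0, 0, 30],
    [0, 0, 110, 0, 0, 0, 30]
  ]
}}

```text
clock: 11.98
tcp_pos: [418.3, -236.4, 141.3]
ee_rot: [2.618, -0.377, -0.093]
contact_force: [-0.8, 0.0, -3.0]
grip_width: 51.8
```

Request:
{"name": "play_rows", "arguments": {
  "rows": [
    [0, 0, 0, 0.038, -0.011, 0, 30],
    [0, 0, 0, 0.105, -0.031, 0, 30],
    [0, 0, 0, 0.182, -0.054, 0, 30],
    [0, 0, 0, 0.259, -0.077, 0, 30],
    [0, 0, 0, 0.336, -0.1, 0, 30],
    [0, 0, 0, 0.413, -0.122, 0, 30],
    [0, 0, 0, 0.489, -0.145, 0, 30],
    [0, 0, 0, 0.566, -0.168, 0, 30],
    [0, 0, 0, 0.643, -0.191, 0, 30],
    [0, 0, 0, 0.719, -0.213, 0, 30]
  ]
}}

```text
clock: 12.82
tcp_pos: [418.0, -236.4, 140.1]
ee_rot: [-2.86, 0.413, -0.056]
contact_force: [0.0, 0.8, -1.7]
grip_width: 52.2
```

Request:
{"name": "play_rows", "arguments": {
  "rows": [
    [0, 0, 0, 0.077, -0.023, 0, 30],
    [0, 0, 0, 0.153, -0.046, 0, 30],
    [0, 0, 0, 0.23, -0.068, 0, 30],
    [0, 0, 0, 0.307, -0.091, 0, 30],
    [0, 0, 0, 0.384, -0.114, 0, 30],
    [0, 0, 0, 0.46, -0.137, 0, 30],
    [0, 0, 0, 0.537, -0.159, 0, 30],
    [0, 0, 0, 0.614, -0.182, 0, 30],
    [0, 0, 0, 0.69, -0.205, 0, 30],
    [0, 0, 0, 0.75, -0.223, 0, 30]
  ]
}}

```text
clock: 13.65
tcp_pos: [417.7, -236.5, 139.4]
ee_rot: [-2.087, 0.304, -0.175]
contact_force: [-0.0, 0.1, -2.2]
grip_width: 51.7
```

Request:
{"name": "play_rows", "arguments": {
  "rows": [
    [0, 0, 0, 0.037, -0.011, 0, 30],
    [0, 0, 0, 0.037, -0.011, 0, 30],
    [0, 0, 0, 0.037, -0.011, 0, 30]
  ]
}}

```text
clock: 13.9
tcp_pos: [418.0, -236.4, 139.9]
ee_rot: [-2.055, 0.299, -0.179]
contact_force: [-0.0, 0.0, -1.7]
grip_width: 51.6
```

```bash
python3 - <<'E'
from cell import bot, vision
import cv2,numpy as np
from scipy.spatial.transform import Rotation as Ro
c=vision.read_camera("scene"); cv2.imwrite("pics/scene6.png",cv2.resize(c["img"][80:260,80:330],(800,576)));np.savez("scene6.npz",**c)
c=vision.read_camera("top"); cv2.imwrite("pics/top6.png",cv2.resize(c["img"][180:360,320:500],(576,576)));np.savez("top6.npz",**c)
s=bot.get_state(); print(s["clock"],s["joints"].round(4).tolist(),s["tcp_pos"].round(2),s["ee_rot"].round(4),s["contact_force"].round(1),s["grip_width"])
print(Ro.from_rotvec(s["ee_rot"]).as_matrix().round(3))
E
```

```text
14.0 [-0.9644, 0.6084, 1.6247, 0.7637, 1.7067, -0.9031] [ 418.29 -236.33  140.79] [-2.0563  0.2972 -0.1804] [ 0.2  0.5 -1.9] 51.76129294852841
[[ 0.959 -0.134  0.251]
 [-0.285 -0.462  0.84 ]
 [ 0.003 -0.877 -0.481]]
```

View pics/scene6.png

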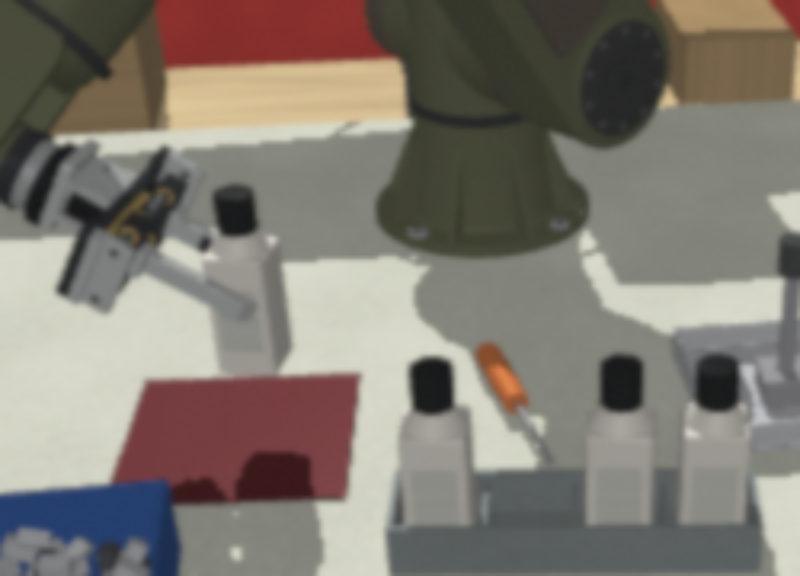

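View pics/top6.png

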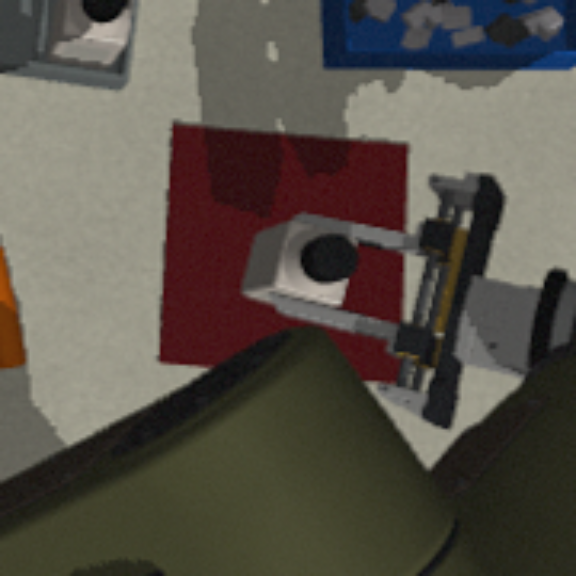

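The bottle is clear of the mat but leans: its cap at (235,210) in the scene zoom tilts toward the gripper, so it swung in the grip. I'll triangulate the cap for the lean.

```bash
cat > tri.py <<'E'
from h import *
from scipy.spatial.transform import Rotation as Ro
def capc(c,roi,zr):
    W=cloud(c); V,U=np.mgrid[0:420,0:560]; m=(c["img"].max(-1)<50)&(U>=roi[0])&(U<roi[1])&(V>=roi[2])&(V<roi[3])&(W[...,2]>zr[0])&(W[...,2]<zr[1])
    n,l,st,ce=cv2.connectedComponentsWithStats(m.astype(np.uint8),connectivity=4); i=1+st[1:,4].argmax(); return ce[i],st[i],W[l==i]
def inter(c1,p1,c2,p2):
    A=[];B=[]
    for c,p in((c1,p1),(c2,p2)):
        o=-np.asarray(c["R"]).T@c["t"]; d=ray(c,*p,0)-o; d/=np.linalg.norm(d); M=np.eye(3)-np.outer(d,d); A.append(M);B.append(M@o)
    X=np.linalg.lstsq(np.vstack(A),np.hstack(B),rcond=None)[0]
    return X,[np.linalg.norm(a@X-b) for a,b in zip(A,B)]
E
python3 - <<'E'
from tri import *
s=dict(np.load("scene6.npz")); t=dict(np.load("top6.npz"))
a=capc(s,(140,168,130,160),(150,260)); b=capc(t,(405,440,245,280),(150,260))
print(a[0],a[1],a[2].mean(0).round(1)); print(b[0],b[1],b[2].mean(0).round(1))
X,e=inter(s,a[0],t,b[0]); print(X,e)
T=np.array([418.3,-236.3,140.8]); v=X-T; print(v,np.linalg.norm(v))
ax=np.array([.2845,.9587,0]); n=np.array([.9587,-.2845,0]); print("lean along a deg",np.degrees(np.arctan2(v@ax,v[2])),"lateral",np.degrees(np.arctan2(v@n,v[2])))
E
```

```text
[153.18803419 146.82905983] [148 141  12  12 117] [ 431.5 -231.4  213.2]
[422.48356808 260.24882629] [414 253  18  15 213] [ 419.1 -230.2  223.1]
[ 420.20062781 -233.4142751   208.27023998] [np.float64(0.8855079776830255), np.float64(0.8855079776834603)]
[ 1.90062781  2.8857249  67.47023998] 67.55866396945176
lean along a deg 2.8062926270528785 lateral 0.8501091445984829
```

Triangulation puts the cap centre within about 3° of vertical above the grip, at 67.6 mm against the expected 70 mm. The apparent lean is mostly perspective at the edge of the image. Lowering to the mat, gently at contact.

Request:
{"name": "play_rows", "arguments": {
  "rows": [
    [0, 0, -8, 0, 0, 0, 30],
    [0, 0, -20, 0, 0, 0, 30],
    [0, 0, -33, 0, 0, 0, 30],
    [0, 0, -44, 0, 0, 0, 30],
    [0, 0, -52, 0, 0, 0, 30],
    [0, 0, -56, 0, 0, 0, 30],
    [0, 0, -58, 0, 0, 0, 30],
    [0, 0, -59, 0, 0, 0, 30],
    [0, 0, -59, 0, 0, 0, 30]
  ]
}}

```text
clock: 14.75
tcp_pos: [418.2, -236.5, 81.7]
ee_rot: [-2.054, 0.297, -0.181]
contact_force: [0.0, 0.2, -2.4]
grip_width: 51.7
```

Request:
{"name": "play_rows", "arguments": {
  "rows": [
    [0, 0, -0.7, 0, 0, 0, 30],
    [0, 0, -1.4, 0, 0, 0, 30],
    [0, 0, -2, 0, 0, 0, 30],
    [0, 0, -2, 0, 0, 0, 30]
  ]
}}

```text
clock: 15.08
tcp_pos: [418.2, -236.4, 79.7]
ee_rot: [-2.054, 0.297, -0.181]
contact_force: [0.3, 0.3, -2.3]
grip_width: 51.7
```

Request:
{"name": "play_rows", "arguments": {
  "rows": [
    [0, 0, -0.6, 0, 0, 0, 30],
    [0, 0, -1.2, 0, 0, 0, 30],
    [0, 0, -1.5, 0, 0, 0, 30],
    [0, 0, -1.5, 0, 0, 0, 30]
  ]
}}

```text
clock: 15.42
tcp_pos: [418.2, -236.5, 78.4]
ee_rot: [-2.054, 0.297, -0.181]
contact_force: [-0.5, -0.2, 1.0]
grip_width: 52.0
```

Request:
{"name": "play_rows", "arguments": {
  "rows": [
    [0, 0, -0.5, 0, 0, 0, 30],
    [0, 0, -1.0, 0, 0, 0, 30],
    [0, 0, -1.0, 0, 0, 0, 30]
  ]
}}

```text
clock: 15.67
tcp_pos: [418.3, -236.6, 78.3]
ee_rot: [-2.053, 0.296, -0.182]
contact_force: [-2.4, -0.8, 10.7]
grip_width: 52.0
```

```bash
python3 - <<'E'
from cell import bot, vision
from tri import *
s=vision.read_camera("scene"); t=vision.read_camera("top"); st=bot.get_state(); print(st["tcp_pos"],st["contact_force"].round(1))
cv2.imwrite("pics/scene7.png",cv2.resize(s["img"][100:260,80:280],(800,640)[:2]) if 0 else cv2.resize(s["img"][100:250,80:280],(800,600)))
a=capc(s,(130,200,120,240),(100,200)); b=capc(t,(395,440,240,285),(100,200))
print(a[0],a[1],b[0],b[1]); X,e=inter(s,a[0],t,b[0]); v=X-st["tcp_pos"]; print(X,e,v)
ax=np.array([.2845,.9587,0]); n=np.array([.9587,-.2845,0]); print("lean along a deg",np.degrees(np.arctan2(v@ax,v[2])),"lateral",np.degrees(np.arctan2(v@n,v[2])))
E
```

```text
[ 418.27481503 -236.55305878   78.28723191] [-2.4 -1.4 11.3]
[156.38947368 168.01052632] [151 162  11  12  95] [415.52061856 262.2371134 ] [407 255  18  15 194]
[ 420.15221325 -233.63920994  145.22695127] [np.float64(1.4016589545383877), np.float64(1.4016589545384048)] [ 1.87739822  2.91384884 66.93971936]
lean along a deg 2.8458760925468756 lateral 0.8309408819265663
```

View pics/scene7.png

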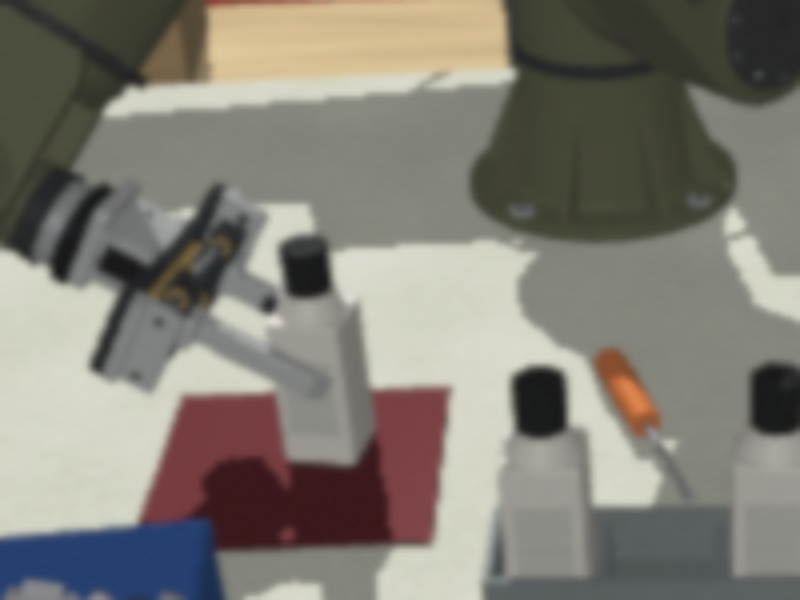

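The bottle stands on the mat (base at about (325,455)), and the force rises stiffly, so its base is flat. Releasing and backing out along the tool axis.

Request:
{"name": "play_rows", "arguments": {
  "rows": [
    [0, 0, 0.7, 0, 0, 0, 30],
    [0, 0, 0.7, 0, 0, 0, 54],
    [0, 0, 0.7, 0, 0, 0, 60],
    [0, 0, 0.7, 0, 0, 0, 75],
    [0, 0, 0.7, 0, 0, 0, 94],
    [0, 0, 0.7, 0, 0, 0, 94],
    [0, 0, 0.7, 0, 0, 0, 94]
  ]
}}

```text
clock: 16.35
tcp_pos: [418.2, -236.4, 77.8]
ee_rot: [-2.054, 0.298, -0.181]
contact_force: [-0.9, 0.2, 0.1]
grip_width: 83.4
```

Request:
{"name": "play_rows", "arguments": {
  "rows": [
    [-2, -8, 5, 0, 0, 0, 94],
    [-7, -24, 14, 0, 0, 0, 94],
    [-14, -48, 28, 0, 0, 0, 94],
    [-22, -74, 42, 0, 0, 0, 94],
    [-30, -101, 58, 0, 0, 0, 94],
    [-37, -125, 90, 0, 0, 0, 94],
    [-37, -125, 125, 0, 0, 0, 94],
    [-37, -125, 165, 0, 0, 0, 94],
    [-37, -125, 200, 0, 0, 0, 94],
    [-37, -125, 200, 0, 0, 0, 94]
  ]
}}

```text
clock: 17.18
tcp_pos: [381.2, -362.8, 284.6]
ee_rot: [-2.063, 0.294, -0.187]
contact_force: [-0.0, 0.1, 0.5]
grip_width: 94.6
```

```bash
python3 - <<'E'
from cell import bot, vision
from tri import *
s=vision.read_camera("scene"); t=vision.read_camera("top"); st=bot.get_state(); print(st["clock"],st["joints"].round(3),st["tcp_pos"],st["ee_rot"],st["contact_force"].round(1),st["grip_width"])
np.savez("scene8.npz",**s);np.savez("top8.npz",**t)
cv2.imwrite("pics/scene8.png",cv2.resize(s["img"][100:250,80:280],(800,600)))
cv2.imwrite("pics/top8.png",cv2.resize(t["img"][140:340,320:500],(540,600)))
a=capc(s,(130,200,120,240),(100,200)); b=capc(t,(395,440,240,285),(100,200))
print(a[0],a[1],b[0],b[1]); X,e=inter(s,a[0],t,b[0]); print(X,e, b[2].mean(0),np.median(a[2],0))
E
```

```text
17.2833 [-1.121  0.598  1.274  0.738  2.065 -0.753] [ 380.90146717 -361.88895909  278.98725297] [-2.05668888  0.29704916 -0.18225569] [-0.6 -0.6  0.4] 94.29784857622806
[156.29591837 167.87755102] [151 162  11  12  98] [415.34210526 262.2       ] [407 255  17  15 190]
[ 420.20837936 -233.48770374  145.58273943] [np.float64(1.0487448119929086), np.float64(1.0487448119927716)] [ 419.09081751 -230.42792801  161.08757474] [ 432.55084154 -230.87761314  150.88288651]
```

View pics/scene8.png

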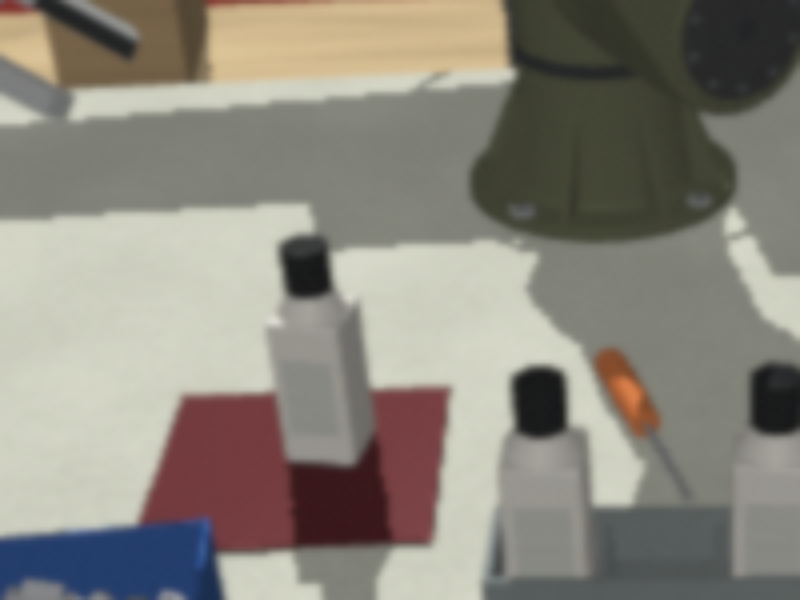

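View pics/top8.png

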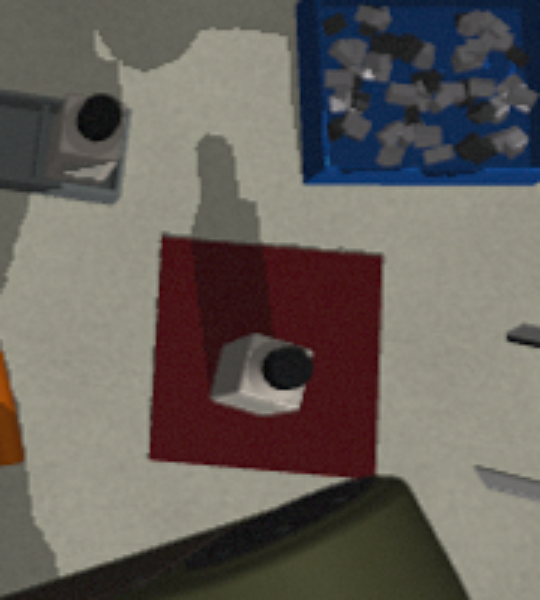

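The bottle stands free and upright at about (420,−233). In the top zoom the cap is at (287,368) and the bottle is well inside the mat. Turning the tool back to vertical above it, then checking with the wrist camera.

Request:
{"name": "play_rows", "arguments": {
  "rows": [
    [2, 6, 0, -0.1, 0.03, 0, 94],
    [5, 18, 0, -0.21, 0.063, 0, 94],
    [9, 33, 0, -0.32, 0.095, 0, 94],
    [14, 50, 0, -0.43, 0.128, 0, 94],
    [20, 68, 0, -0.54, 0.16, 0, 94],
    [26, 86, 0, -0.65, 0.193, 0, 94],
    [32, 104, 0, -0.76, 0.226, 0, 94],
    [36, 118, 0, -0.87, 0.258, 0, 94],
    [39, 126, 0, -0.98, 0.291, 0, 94],
    [39, 128, 0, -1.025, 0.304, 0, 94]
  ]
}}

```text
clock: 18.12
tcp_pos: [420.6, -231.8, 277.6]
ee_rot: [3.105, -0.443, 0.003]
contact_force: [-0.2, -0.4, -0.5]
grip_width: 93.6
```

Request:
{"name": "play_rows", "arguments": {
  "rows": [
    [0, 0, 0, 0, 0, 0, 94],
    [0, 0, 0, 0, 0, 0, 94]
  ]
}}

```text
clock: 18.28
tcp_pos: [420.1, -233.0, 277.0]
ee_rot: [-3.106, 0.445, -0.002]
contact_force: [0.3, -0.6, -0.8]
grip_width: 94.2
```

```bash
cat > w.py <<'E'
from cell import bot, vision
from tri import *
import sys
c=vision.read_camera("wrist"); cv2.imwrite(f"pics/wrist{sys.argv[1]}.png",c["img"]); np.savez(f"wrist{sys.argv[1]}.npz",**c)
s=bot.get_state(); print(s["clock"],s["joints"].round(3).tolist(),s["tcp_pos"].round(2),s["ee_rot"].round(4),s["contact_force"].round(1),s["grip_width"])
print(Ro.from_rotvec(s["ee_rot"]).as_matrix().round(3))
W=cloud(c); m=(W[...,2]>145)&(W[...,2]<176)
n,l,st,ce=cv2.connectedComponentsWithStats(m.astype(np.uint8))
for i in range(1,n):
    if st[i,4]>100:
        q=W[(l==i)&(W[...,2]>157)]
        if len(q): print(st[i],q.mean(0).round(1), cv2.minEnclosingCircle(q[:,:2].astype(np.float32)))
E
python3 w.py 9
```

```text
18.3333 [-0.586, 0.106, 1.631, 0.004, 1.405, -0.301] [ 419.96 -233.6   276.99] [-3.1056e+00  4.4720e-01 -1.7000e-03] [-1.2  0.   0.3] 93.98118757171545
[[ 0.959 -0.282  0.002]
 [-0.282 -0.959  0.004]
 [ 0.    -0.004 -1.   ]]
[ 256  194   36   38 1081] [ 419.8 -233.8  163.5] ((419.4782409667969, -234.66024780273438), 16.972896575927734)
```

View pics/wrist9.png

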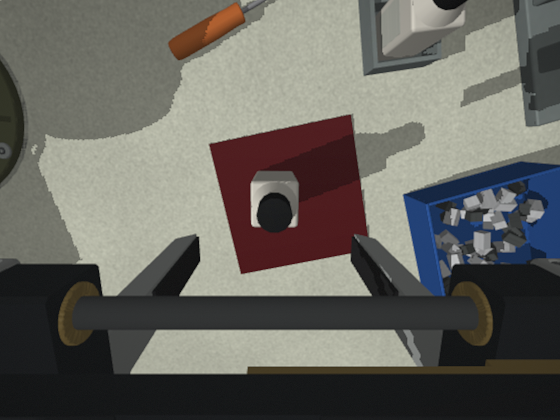

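The cap is at (274,212) in the wrist view, centred between the fingers and square to the jaws. It is at (419.6,−234.2), within 1 mm of the earlier estimate. Descending to take it by the cap.

Request:
{"name": "play_rows", "arguments": {
  "rows": [
    [0, 0, -25, 0, 0, 0, 94],
    [0, 0, -55, 0, 0, 0, 94],
    [0, 0, -85, 0, 0, 0, 94],
    [0, -0.5, -108, 0, 0, 0, 94],
    [0, -0.5, -121, 0, 0, 0, 94],
    [0, -0.5, -126, 0, 0, 0, 90],
    [0, -0.5, -126, 0, 0, 0, 60],
    [0, -0.5, -126, 0, 0, 0, 30],
    [0, -0.5, -126, 0, 0, 0, 15],
    [0, -0.5, -126, 0, 0, 0, 15]
  ]
}}

```text
clock: 19.17
tcp_pos: [420.5, -234.3, 152.8]
ee_rot: [-3.108, 0.448, -0.006]
contact_force: [0.3, 0.2, 0.3]
grip_width: 66.8
```

Request:
{"name": "play_rows", "arguments": {
  "rows": [
    [0, 0, 0, 0, 0, 0, 15],
    [0, 0, 0, 0, 0, 0, 15],
    [0, 0, 0, 0, 0, 0, 15],
    [0, 0, 0, 0, 0, 0, 15],
    [0, 0, 0, 0, 0, 0, 15],
    [0, 0, 0, 0, 0, 0, 15],
    [0, 0, 0, 0, 0, 0, 15]
  ]
}}

```text
clock: 19.75
tcp_pos: [420.2, -233.9, 151.8]
ee_rot: [-3.108, 0.448, -0.004]
contact_force: [-0.3, 0.6, 0.6]
grip_width: 33.3
```

Request:
{"name": "play_rows", "arguments": {
  "rows": [
    [0, 0, 6, 0, 0, 0, 15],
    [0, 0, 16, 0, 0, 0, 15],
    [0, 0, 32, 0, 0, 0, 15],
    [0, 0, 50, 0, 0, 0, 15],
    [0, 0, 68, 0, 0, 0, 15],
    [0, 0, 80, 0, 0, 0, 15],
    [0, 0, 88, 0, 0, 0, 15],
    [0, 0, 90, 0, 0, 0, 15],
    [0, 0, 90, 0, 0, 0, 15]
  ]
}}

```text
clock: 20.5
tcp_pos: [420.2, -233.9, 242.2]
ee_rot: [-3.108, 0.448, -0.005]
contact_force: [0.3, -0.5, -2.3]
grip_width: 33.7
```

```bash
python3 - <<'E'
from cell import bot, vision
from tri import *
s=vision.read_camera("scene"); cv2.imwrite("pics/scene10.png",cv2.resize(s["img"][100:280,80:320],(800,600)))
st=bot.get_state(); print(st["clock"],st["tcp_pos"].round(1),st["ee_rot"].round(3),st["contact_force"].round(1),st["grip_width"])
c=dict(np.load("top8.npz")); W=cloud(c); V,U=np.mgrid[0:420,0:560]
roi=(U>240)&(U<375)&(V>140)&(V<215)
m=roi&(W[...,2]>40)&(W[...,2]<48); r=cv2.minAreaRect(W[m][:,:2].astype(np.float32)); print(r)
cen=np.array(r[0]); a=np.radians(81.74); ey=np.array([np.cos(a),np.sin(a)]); ex=np.array([ey[1],-ey[0]])
L=np.stack([(W[...,:2]-cen)@ex,(W[...,:2]-cen)@ey,W[...,2]],-1)
m=roi&(abs(L[...,0])<25)&(L[...,1]>-75)&(L[...,1]<5)
for lo in range(-76,6,4):
    k=m&(L[...,1]>=lo)&(L[...,1]<lo+4); print(lo,k.sum(),np.nanmedian(L[k][:,2]).round(1) if k.any() else None,np.nanmax(L[k][:,2]).round(1) if k.any() else None)
E
```

```text
20.55 [ 420.  -233.8  241.5] [-3.108e+00  4.480e-01 -3.000e-03] [ 0.6  0.2 -2. ] 33.65206990618123
((636.89990234375, 17.091278076171875), (292.75250244140625, 82.78086853027344), 81.70296478271484)
-76 17 34.0 40.7
-72 41 27.9 38.7
-68 26 6.5 12.4
-64 27 5.6 11.5
-60 27 7.1 12.9
-56 25 5.6 13.8
-52 29 6.4 11.5
-48 24 5.5 10.9
-44 29 6.1 11.5
-40 24 5.6 12.1
-36 27 6.7 9.5
-32 25 6.6 12.5
-28 30 7.2 13.3
-24 24 7.0 10.6
-20 28 6.1 14.3
-16 27 5.8 12.3
-12 26 5.8 14.2
-8 26 6.2 10.2
-4 19 33.7 39.3
0 34 31.5 39.5
4 4 3.1 10.2
```

View pics/scene10.png

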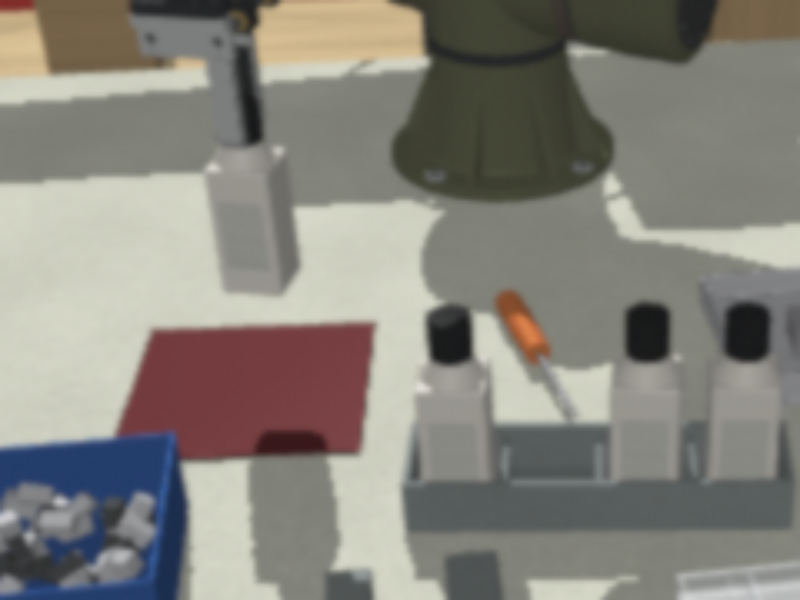

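The bottle hangs upright from the cap, and the free place's floor is visible between its dividers at about (550,465). Its centre measures (631.7,−18.8). Carrying the bottle round the front and in between the neighbours, high above the walls.

Request:
{"name": "play_rows", "arguments": {
  "rows": [
    [4, 9, 0, 0, 0, 0.01, 15],
    [12, 26, 0, 0, 0, 0.03, 15],
    [22, 47, 0, 0, 0, 0.05, 15],
    [33, 70, 0, 0, 0, 0.07, 15],
    [44, 93, 0, 0, 0, 0.09, 15],
    [55, 116, 0, 0, 0, 0.11, 15],
    [66, 139, 0, 0, 0, 0.13, 15],
    [77, 162, 0, 0, 0, 0.144, 15],
    [88, 185, 0, 0, 0, 0.144, 15],
    [98, 206, 0, 0, 0, 0.144, 15]
  ]
}}

```text
clock: 21.38
tcp_pos: [518.4, -25.8, 241.0]
ee_rot: [-3.132, 0.221, -0.002]
contact_force: [0.6, -0.4, -3.2]
grip_width: 33.1
```

Request:
{"name": "play_rows", "arguments": {
  "rows": [
    [7, 15, 0, 0, 0, 0, 15],
    [14, 22, 0, 0, 0, 0, 15],
    [24, 22, 0, 0, 0, 0, 15],
    [40, 20, 0, 0, 0, 0, 15],
    [58, 17, 0, 0, 0, 0, 15],
    [76, 14, 0, 0, 0, 0, 15],
    [93, 12, 0, 0, 0, 0, 15],
    [106, 10, 0, 0, 0, 0, 15],
    [112, 9, 0, 0, 0, 0, 15],
    [114, 9, 0, 0, 0, 0, 15]
  ]
}}

```text
clock: 22.22
tcp_pos: [632.5, -19.2, 240.8]
ee_rot: [-3.132, 0.223, -0.002]
contact_force: [-0.2, -0.1, -2.3]
grip_width: 33.6
```

Request:
{"name": "play_rows", "arguments": {
  "rows": [
    [0, 0, 0, 0, 0, 0, 15],
    [0, 0, 0, 0, 0, 0, 15]
  ]
}}

```text
clock: 22.38
tcp_pos: [631.7, -18.8, 241.7]
ee_rot: [-3.132, 0.223, -0.003]
contact_force: [1.1, 0.5, -2.5]
grip_width: 33.6
```

```bash
python3 w.py 11; python3 - <<'E'
from cell import bot, vision
import cv2,numpy as np
s=vision.read_camera("scene"); cv2.imwrite("pics/scene11.png",cv2.resize(s["img"][100:280,160:400],(800,600)));np.savez("scene11.npz",**s)
E
```

```text
22.4333 [-0.088, 0.473, 1.242, 0.002, 1.423, 0.053] [631.68 -18.83 241.95] [-3.1321  0.2229 -0.0037] [-0.7 -0.3 -2. ] 33.411586006559695
[[ 0.99  -0.142  0.002]
 [-0.142 -0.99   0.001]
 [ 0.002 -0.002 -1.   ]]
[ 246    0   49   57 2254] [649.9 122.6 166.3] ((649.9425659179688, 123.95266723632812), 16.90281105041504)
[ 249  108   45   47 1613] [640.   52.4 166.7] ((639.9682006835938, 52.24333953857422), 16.885217666625977)
[242 189  66   9 410] [635.7   5.6 167.3] ((635.478271484375, 4.391025543212891), 24.849584579467773)
```

View pics/scene11.png

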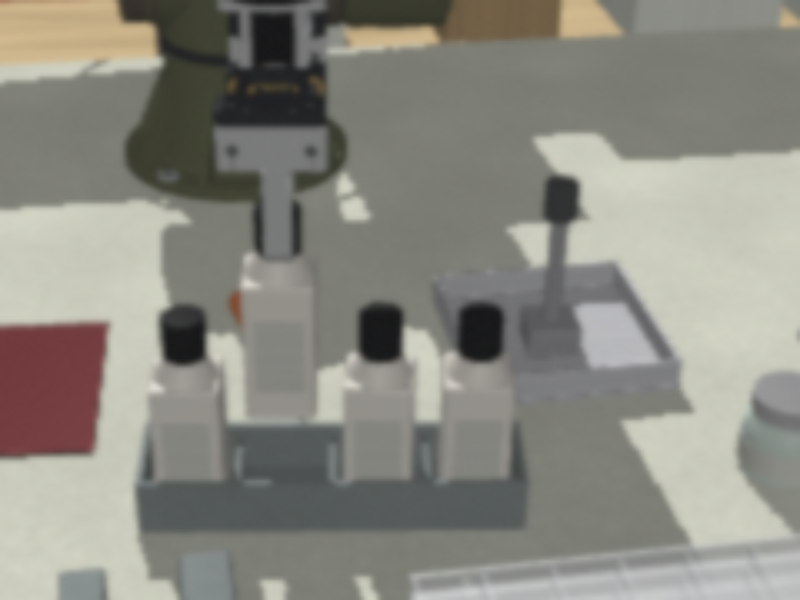

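View pics/wrist11.png

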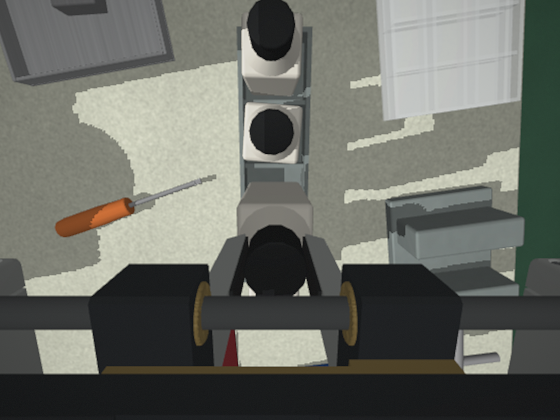

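The bottle hangs upright over the free place. In the scene zoom its base is at (280,415), centred between the neighbours. The wrist view shows it square to the crate at (275,225). Lowering.

Request:
{"name": "play_rows", "arguments": {
  "rows": [
    [0, 0, -6, 0, 0, 0, 15],
    [0, 0, -16, 0, 0, 0, 15],
    [0, 0, -28, 0, 0, 0, 15],
    [0, 0, -40, 0, 0, 0, 15],
    [0, 0, -52, 0, 0, 0, 15],
    [0, 0, -64, 0, 0, 0, 15],
    [0, 0, -74, 0, 0, 0, 15],
    [0, 0, -80, 0, 0, 0, 15],
    [0, 0, -84, 0, 0, 0, 15],
    [0, 0, -84, 0, 0, 0, 15]
  ]
}}

```text
clock: 23.32
tcp_pos: [632.0, -18.9, 157.0]
ee_rot: [-3.132, 0.223, -0.002]
contact_force: [-0.4, 0.7, -3.0]
grip_width: 33.3
```

Request:
{"name": "play_rows", "arguments": {
  "rows": [
    [0, 0, -0.7, 0, 0, 0, 15],
    [0, 0, -1.4, 0, 0, 0, 15],
    [0, 0, -2, 0, 0, 0, 15],
    [0, 0, -2, 0, 0, 0, 15]
  ]
}}

```text
clock: 23.65
tcp_pos: [632.3, -18.9, 156.1]
ee_rot: [-3.132, 0.223, -0.005]
contact_force: [0.4, 0.0, -1.3]
grip_width: 33.5
```

Request:
{"name": "play_rows", "arguments": {
  "rows": [
    [0, 0, -0.7, 0, 0, 0, 15],
    [0, 0, -1.3, 0, 0, 0, 15],
    [0, 0, -1.3, 0, 0, 0, 15]
  ]
}}

```text
clock: 23.9
tcp_pos: [632.3, -18.9, 154.9]
ee_rot: [-3.132, 0.223, -0.005]
contact_force: [-0.9, 0.4, 1.1]
grip_width: 33.6
```

Request:
{"name": "play_rows", "arguments": {
  "rows": [
    [0, 0, -0.6, 0, 0, 0, 15],
    [0, 0, -0.6, 0, 0, 0, 15]
  ]
}}

```text
clock: 24.07
tcp_pos: [632.4, -18.9, 154.9]
ee_rot: [-3.132, 0.223, -0.006]
contact_force: [-1.7, -0.4, 5.8]
grip_width: 33.1
```

```bash
python3 - <<'E'
from cell import bot, vision
from tri import *
s=vision.read_camera("scene"); cv2.imwrite("pics/scene12.png",cv2.resize(s["img"][120:270,190:340],(600,600)))
st=bot.get_state(); print(st["clock"],st["tcp_pos"].round(1),st["contact_force"].round(1),st["grip_width"])
E
```

```text
24.1167 [632.4 -19.  154.9] [-3.2  0.3  6.8] 33.70229513052857
```

View pics/scene12.png

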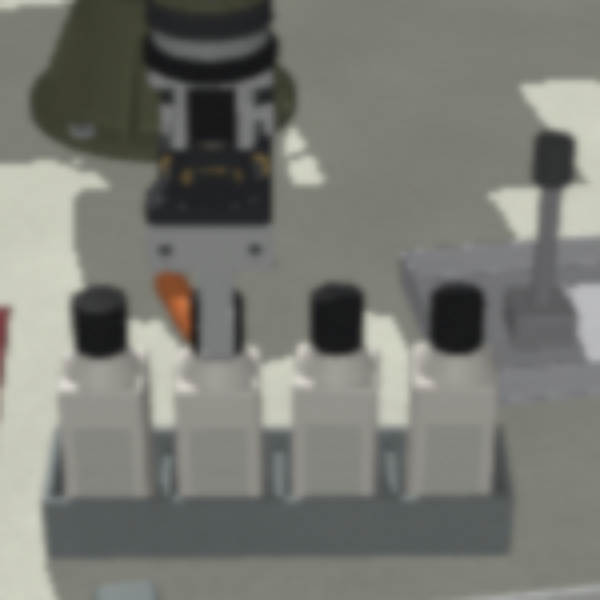

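The bottle at (218,440) is level with its neighbours and evenly spaced, with stiff floor contact. Releasing and going up.

Request:
{"name": "play_rows", "arguments": {
  "rows": [
    [0, 0, 0.5, 0, 0, 0, 15],
    [0, 0, 0.5, 0, 0, 0, 38],
    [0, 0, 0.5, 0, 0, 0, 50],
    [0, 0, 0.5, 0, 0, 0, 70],
    [0, 0, 0.5, 0, 0, 0, 94],
    [0, 0, 0.5, 0, 0, 0, 94],
    [0, 0, 0.5, 0, 0, 0, 94]
  ]
}}

```text
clock: 24.7
tcp_pos: [632.2, -18.9, 154.4]
ee_rot: [-3.132, 0.223, -0.004]
contact_force: [0.1, -0.9, -0.3]
grip_width: 67.8
```

Request:
{"name": "play_rows", "arguments": {
  "rows": [
    [0, 0, 10, 0, 0, 0, 94],
    [0, 0, 30, 0, 0, 0, 94],
    [0, 0, 60, 0, 0, 0, 94],
    [0, 0, 90, 0, 0, 0, 94],
    [0, 0, 115, 0, 0, 0, 94],
    [0, 0, 115, 0, 0, 0, 94],
    [0, 0, 115, 0, 0, 0, 94]
  ]
}}

```text
clock: 25.28
tcp_pos: [632.5, -18.9, 271.3]
ee_rot: [-3.132, 0.223, -0.009]
contact_force: [-0.1, 0.2, -0.7]
grip_width: 94.0
```

```bash
python3 w.py 13; python3 - <<'E'
from cell import bot, vision
from tri import *
s=vision.read_camera("scene"); t=vision.read_camera("top"); cv2.imwrite("pics/scene13.png",s["img"])
m=np.abs
t0=dict(np.load("top0.npz"))
def col(c,f,roi):
    V,U=np.mgrid[0:420,0:560]; im=c["img"].astype(int); k=f(im)&(U>roi[0])&(U<roi[1])&(V>roi[2])&(V<roi[3]); return k.sum(),U[k].mean().round(1),V[k].mean().round(1)
org=lambda i:(i[...,2]>120)&(i[...,0]<80)
print(col(t0,org,(300,335,210,300)),col(t,org,(300,335,210,300)))
E
```

```text
25.3333 [-0.088, 0.46, 1.199, 0.002, 1.48, 0.054] [632.05 -18.9  269.56] [-3.132   0.223  -0.0043] [ 0.9  0.4 -0.2] 93.87334112743237
[[ 0.99  -0.142  0.003]
 [-0.142 -0.99   0.001]
 [ 0.003 -0.002 -1.   ]]
[ 248   14   43   52 1753] [649.9 123.3 166.3] ((650.098388671875, 124.12767028808594), 17.01455307006836)
[ 250  112   40   41 1275] [639.9  52.4 166.6] ((639.8597412109375, 52.278465270996094), 16.92582130432129)
[ 255  194   37   40 1172] [632.3 -18.8 166.4] ((632.2606811523438, -19.762495040893555), 16.907276153564453)
[255 263  35  33 991] [622.1 -84.3 165.9] ((621.2200927734375, -88.74494171142578), 16.87657928466797)
(np.int64(84), np.float64(319.6), np.float64(266.8)) (np.int64(0), np.float64(nan), np.float64(nan))<stdin>:7: RuntimeWarning: Mean of empty slice.
  ret = ret.dtype.type(ret / rcount)
```

View pics/scene13.png

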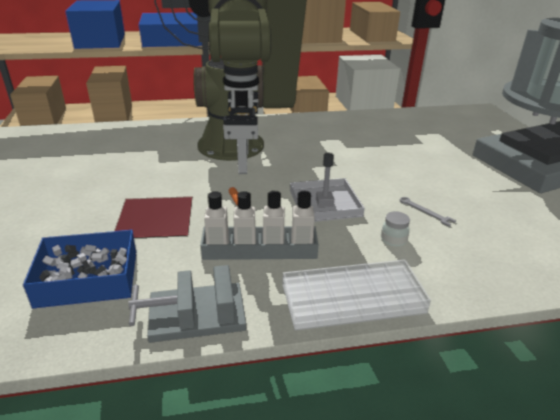

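View pics/wrist13.png

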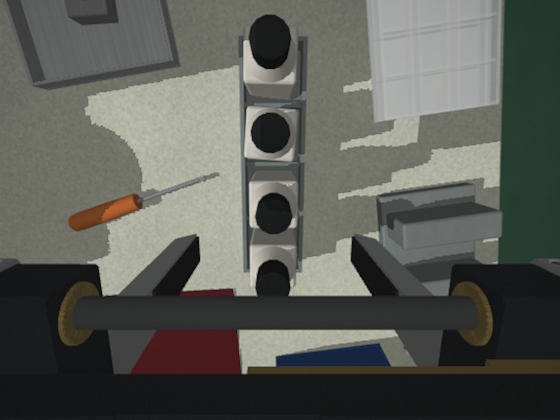

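All four caps are at the same height (166 mm), and the placed one is at (632.3,−19), within about 1 mm of the place centre. The stop stands in the tray. My top-view screwdriver check returned nothing because the arm hides it there, but the wrist view shows it at the same pixels as at the start. Handing in.

```bash
python3 -c "
from cell import bot
print(bot.close_job())"
```

```text
the job is handed in; nothing more can be done
None
```

The job is done and handed in at about 25 s of the 72 s allowed; no verdict is reported back. I moved the stop from place 1 to the tray, stood the fallen bottle upright on the mat and let go. I then took it afresh by the cap and set it down in place 1.

**What the last checks showed:**
- **Placed bottle:** its cap is about 1 mm from the centre of place 1, at the same height as its neighbours (about 166 mm). It stood upright, and I felt firm contact with the floor before letting go.
- **Other bottles:** their caps measured within about 1 mm of where they started.
- **Stop:** it is standing free in the tray.
- **Robot:** the gripper is open and clear of everything, with no force beyond sensor noise.

**Checks that failed or disagreed:**
- **Screwdriver:** my colour check in the top view found nothing, because the arm was in the way. The wrist camera shows it where it was before.
- **Wrench and jar:** I only checked these by eye in the last scene picture; both look unmoved.
- **Bottle on the mat:** the cap measurement read about 3° off vertical. The reading was the same before and after I let go, so I put it down to where the grip was assumed to be and did not correct it.

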